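Open a tight square jar in the one-handed jar clamp and hold its cap

ROBOT

A 6-joint arm with a two-finger parallel gripper is mounted at the origin on the work surface. World frame = base frame: x ahead of the robot, y to its left, z up, the work surface at z = 0. Lengths are in m, angles in rad, forces in N, time in s.
With the tool pointing down it reaches from about 0.375 to 0.975 m from the base axis. Payload 3.8 kg.
Tool frame: the origin (TCP) lies midway between the tips of the shut fingers; the grasp point (between the pads) lies 19 mm behind it; z points along the fingers, y is the line along which they close (so a half turn about z gives the same grasp; the last joint's range is limited). The gripper opens to 85 mm and grips with 20 to 120 N. Pads are 22 mm wide; open, the fingers measure 114 mm over their backs; the gripper's body (76 mm by 85 mm) begins 54 mm behind the grasp point. The pads swing forward as they close: fully open they stand 13 mm farther back than shut.
Start: joints at [-1.384, 0.264, 1.604, -0, 1.274, -0.037], TCP at [0.15, -0.658, 0.231] pointing down, gripper open.
Joint ranges: [-2.63, 2.63], [-0.94, 2.18], [0.31, 2.57], [-1.31, 4.45], [0, 2.66], [-2.55, 2.55]. Speed limits (rad/s): [2.57, 2.57, 3.14, 3.14, 3.14, 3.14].

INTERFACE

Orientations are given as a rotation vector (axis times angle).
In Python, from workcell import status, read_camera, workorder, masks_of gives the robot as it stands.
- The arm moves only by the tool drive_tool, never from a script. Its argument "rows" is a list of rows, each a list of 7 numbers: the turn, a rotation vector about the tool's x, y, z in degrees, then the shift along the tool's x, y, z in m, then the opening, from 0 (shut) to 1 (fully open). In form: [[ax, ay, az, tx, ty, tz, claw], ...]. A call has 1 to 8 rows; each row shifts and turns the commanded pose from where the row before left it, along the tool's axes as they then stand; what a row does not reach is not made up. A row lasts 1/12 s, in which the tool goes at most 41.7 mm and 7.16 degrees, less where a joint would pass 70% of its speed; a pose out of reach is approached as far as the arm can. A call is refused whole if a number of a shift passes 0.0417 or a number of a turn 7.16, either way. A call with a gripper value outside its range is refused whole. The fingers move at their own pace and stop on an object; "force" is the grip in N (left out, the last holds). Time passes only in rows, so rows that do not move let the fingers close. It gives the time, the measured TCP pose, the force, the opening and the grip force at its end, in the units of the state.
- status.read_state(): the state, without advancing time (a new reading comes with each control period).
- read_camera(name): name is "scene" or "top" or "wrist"; returns a dict with "color" (420x560x3 uint8, red, green, blue), "intrinsics" (3x3 intrinsics, pixels), "world_from_camera" (4x4, takes a point from camera to world coordinates); the wrist camera has in their place "mount" (4x4, takes a point from camera to tool coordinates, whose origin is the TCP and whose axes are the flange's). Camera axes: x right, y up, looking along -z (the intrinsics and any distortion apply to the point x, -y, -z); pixel columns grow to the right and rows downward; lengths in m; the calibration is good to about 2 mm. A picture is of the moment at which its call begins: read the wrist's pose just before it. There is no depth.
- workorder.finish_job(): hands the job in; it is judged then, once.
Trained networks look in a picture, given as the dict that the camera call returned (one of the last four; its "shot" number tells which), for a name from the list of things; names that differ only in an ending like _2 or _b are one class to them, and where a whole thing is asked for, a point or a joint stands for the part that bears it (a point fixed in the world has none). Each returns a list of dicts, best first, with "score" (0 to 1); they miss things now and then, are a little off and sometimes report something else, mostly with a low value. They report only what shows in the picture. A call takes as long as a camera call. They do not tell look-alikes from the thing itself.
- masks_of(picture, name): "mask" (420x560 bool, what is visible of it) and "bbox" ([left, top, right, bottom] in pixels, round what is visible of it).
The state is a dict: "time": time; "q": joint angles; "joint_vel": joint speeds; "joint_torque": joint torques, N m; "tool_pos": TCP position; "tcp_rot": TCP orientation; "wrist_force": force on the tool from outside, world axes, zero at the start; "torque": the same for the moment, N m; "width": opening from 0.0 (shut) to 1.0 (fully open); "grip_force": force on a finger pad.
Only numpy, scipy, OpenCV 4.12 (cv2) and the standard library are available. Lean on these libraries where they do the work, as an engineer would, in place of code of your own. Each camera call takes 0.05 s, during which the arm holds its last target. There are 200 camera calls.

TASK

Brace the square jar that stands in the jar clamp by sliding the clamp's jaw up snug against it, then unscrew its tight metal cap anticlockwise, turning only until the threads let go (just under a quarter turn), without the jar lifting or turning in the clamp. Lift the cap straight up and finish while holding it level, a centimetre or two above the open mouth: do not put it down or let go, and leave the jaw closed on the jar. Leave the other jars and things on the worktop where they are.

Things in the scene. Friction and masses are not known exactly. Their poses are not given: they have to be found in the camera images.
- clamp: jar clamp fixed to the worktop: white board 275 x 200 mm, its top 18 mm above the worktop, a fixed grey jaw at its -x end, a sliding grey jaw on two steel rods along the clamp's x; jaws 50 mm high above the board, 112 mm wide. Origin: at worktop height, under the board; the fixed jaw's rubber face is at x = -30 mm. z up.
- jaw (a joint): position of the sliding jaw along the clamp's +x, m: the gap between the rubber jaw faces is 60 mm + this value, so about 0.004 is snug on the 64 mm jar; starts open at 0.036 to 0.049 (end stop 0.05). Its brake is stiff: 11 N moves it either way and it stays where it is left.
- jaw_post (a point): centre of the top of the upright black rubber post that moves the sliding jaw: 18 mm in diameter, clear from 40 mm up to this point 116 mm above the worktop, 57 mm behind the jaw's rubber face, on the clamp's centre line. Can be pinched from above; pushed to the clamp's -x it closes the jaw. Axes as the clamp's.
- jar: the jar to open: amber glass, 64 mm square, sides roughly along the clamp's x and y, loose on the board between the open jaws, 0.3 to 0.55 kg. Origin: centre of its underside, z up; shoulder up to 90 mm, rim at 108 mm. Pushed by the jaw it squares up against the fixed jaw, its centre then near x = 2 mm in the clamp's frame. Unbraced it spins with its cap.
- cap: its metal twist-off cap, 58 mm in diameter, 16 mm high. Origin: centre of the skirt's lower edge, on the jar's axis, 94 mm above the jar's origin while on (skirt 14 mm below the rim). Anticlockwise from above opens; about 0.4 N m all the way; from 62 to 95 degrees (aim at 80) it lifts off freely; sooner, or much further, its lugs catch under the jar's thread.
- other_jar: bystander: a second, closed square jar, the same as the one in the clamp (64 mm square, 110 mm tall), standing on the worktop beside the clamp's board; leave it alone. Origin: centre of its underside.
- grain_jar: bystander: round glass storage jar with wooden lid, 84 mm across, 130 mm tall. Origin: centre of its underside.
- mug: bystander: white mug, 80 mm across, 90 mm tall. Origin: centre of its underside.
- spoon: bystander: spoon with thick wooden handle, 190 mm long, lying on the worktop between the board and the robot. Origin: its middle, underneath.
- loose_cap: bystander: an old smaller metal cap, 44 mm across, 12 mm high, lying on the clamp's board. Origin: centre of its underside.
- spice_jar: bystander: small round spice jar with black lid, 48 mm across, 95 mm tall. Origin: centre of its underside.
Mind the look-alikes: they are no part of the job. What is shaped like the jar but green or red is not meant.

How it is judged:
On the way, in this order (a step that is already met when the one before it is completed fails the run):
1. the jaw is closed snug on the jar, which stands square between the jaws with its cap still on (value of joint jaw below 0.0075 m and angle between the x axis of jar and the x axis of clamp, either way round below 0.12 rad and z of jar in the frame of clamp below 0.0225 m and angle between jar's own z axis and vertical below 0.08 rad and z of cap in the frame of jar below 0.098 m and not (angle between the x axis of cap and the x axis of jar, either way round above 0.9 rad)), for 0.2 s.
2. the cap is turned until the threads let go, still down on the braced jar (value of joint jaw below 0.0075 m and angle between the x axis of jar and the x axis of clamp, either way round below 0.12 rad and z of jar in the frame of clamp below 0.0225 m and angle between jar's own z axis and vertical below 0.08 rad and angle between the x axis of cap and the x axis of jar, either way round above 0.9 rad and z of cap in the frame of jar below 0.102 m), for 0.1 s.
At the end, for the whole second after the job is handed in: Fingers hold the cap at rest, level (0.2 rad), over the mouth within 15 mm, its lower edge 1 to 37 mm above the rim, clear of the jar, turned 52 to 128 degrees from closed. Jar upright on the board, square in the clamp (0.12 rad), jaw closed on it (gap under 67.5 mm) (value of joint jaw below 0.0075 m and angle between the x axis of jar and the x axis of clamp, either way round below 0.12 rad and z of jar in the frame of clamp below 0.0225 m and angle between jar's own z axis and vertical below 0.08 rad and angle between the x axis of cap and the x axis of jar, either way round above 0.9 rad and z of cap in the frame of jar between 0.109 and 0.145 m and horizontal distance between cap and jar below 0.015 m and angle between cap's own z axis and vertical below 0.2 rad and contact force between cap and jar below 0.3 N and contact force between the fingers and cap above 1 N and linear speed of cap below 0.03 m/s); the arm keeps its last pose, push and grip.
It fails at once if the jar is lifted off the clamp's board (z of jar in the frame of clamp above 0.03 m).
It fails at once if the jar spins round in the clamp or tips (angle between the x axis of jar and the x axis of clamp, either way round above 0.35 rad or angle between jar's own z axis and vertical above 0.25 rad).
It fails at once if another thing on the worktop is pushed out of place (over 30 mm) (distance of any of other_jar, grain_jar, mug, spoon, loose_cap, spice_jar from where it was at the start of the episode above 0.03 m).
It also fails if it takes over 54 s, if anything falls off the work surface, if the arm or the gripper's body presses on something with over 40 N, if the wrist force passes 120 N, or if a joint passes its speed limit or range.

## Working session

There is one attempt and no reset: what is moved stays moved. The work goes in short steps, Python scripts to look and compute and a tool call to move; the robot and the scene stay as the last step left them, time stands still between calls to the robot, and variables do not carry over. Pictures are saved under pics/ and viewed, at most 13 in all, crops included, and the job is handed in when it is done.

Besides the shell and the picture viewer there is one more tool, called after "Emit:" as name(argument=value, ...), one argument or row to a line, values as JSON. drive_tool: Moves the arm, as the interface text tells. Its arguments: {"type":"object","properties":{"rows":{"type":"array"},"force":{"type":"number"}},"required":["rows"]}

```bash
mkdir -p pics; ls; cat > h.py <<'E'
import numpy as np, cv2
from scipy.spatial.transform import Rotation as R
from workcell import status, read_camera, workorder, masks_of
def toworld(p,u,v,z):
    K=p["intrinsics"];T=np.array(p["world_from_camera"])
    d=np.linalg.inv(K)@np.array([u,v,1.]); d=T[:3,:3]@np.array([d[0],-d[1],-d[2]])
    o=T[:3,3]; return o+d*(z-o[2])/d[2]
def proj(p,X):
    T=np.linalg.inv(p["world_from_camera"]);c=T[:3,:3]@np.array(X)+T[:3,3]
    q=np.array(p["intrinsics"])@np.array([c[0],-c[1],-c[2]]);return q[:2]/q[2]
def save(p,n): cv2.imwrite(f"pics/{n}.png",p["color"][:,:,::-1])
E
python3 - <<'E'
from h import *
s=status.read_state();print({k:np.round(v,3) for k,v in s.items()})
a=read_camera("top");b=read_camera("scene");ims=[]
for n,p in(("top",a),("scene",b)):
    print(n,np.round(p["intrinsics"],1).tolist(),np.round(p["world_from_camera"],3).tolist(),[k for k in p])
    for o in("clamp","jaw","jaw_post","jar","cap","other_jar","loose_cap","spoon","mug","grain_jar","spice_jar"):
        for m in masks_of(p,o)[:3]:
            ys,xs=np.nonzero(m["mask"]);print(n,o,round(m["score"],2),np.round(m["bbox"]),round(xs.mean(),1),round(ys.mean(),1),len(xs))
    save(p,n)
E
```

```text
pics
{'time': np.float64(0.0), 'q': array([-1.384,  0.265,  1.605,  0.   ,  1.274, -0.037]), 'joint_vel': array([ 0.002,  0.   , -0.   ,  0.   ,  0.001, -0.001]), 'joint_torque': array([-2.0000e-03, -5.1512e+01, -3.6731e+01, -0.0000e+00,  1.3000e-02,
        0.0000e+00]), 'tool_pos': array([ 0.15 , -0.657,  0.23 ]), 'tcp_rot': array([-3.12 , -0.351,  0.   ]), 'wrist_force': array([-0.748, -0.585,  0.473]), 'torque': array([-0.012, -0.016,  0.012]), 'grip_force': np.float64(0.0), 'width': np.float64(1.002)}
top [[396.4, 0.0, 275.0], [0.0, 396.4, 210.9], [0.0, 0.0, 1.0]] [[-0.023, 0.996, -0.084, 0.45], [-1.0, -0.021, 0.021, -0.009], [0.02, 0.084, 0.996, 0.944], [0.0, 0.0, 0.0, 1.0]] ['color', 'intrinsics', 'world_from_camera', 'shot']
top clamp 0.88 [245. 146. 377. 267.] 310.4 208.7 8597
top jaw 0.97 [267. 188. 307. 236.] 287.0 214.2 937
top jaw_post 0.62 [264. 190. 310. 235.] 287.1 214.4 982
top jar 0.79 [381.  90. 423. 130.] 401.9 109.0 1186
top jar 0.65 [347. 283. 393. 323.] 369.3 303.9 1133
top jar 0.62 [410. 236. 457. 274.] 434.1 257.2 1177
top cap 0.62 [318. 184. 345. 210.] 329.2
[... 833 characters left out ...]
182.] 229.8 161.0 959
scene jar 0.8 [210. 204. 240. 234.] 222.9 220.4 893
scene jar 0.71 [ 86. 236. 128. 282.] 105.1 259.5 1589
scene cap 0.81 [209. 187. 232. 205.] 221.3 197.3 408
scene other_jar 0.93 [173. 246. 212. 301.] 190.1 271.6 1613
scene loose_cap 0.45 [247. 237. 288. 300.] 265.6 270.8 2326
scene loose_cap 0.29 [194. 193. 259. 205.] 229.5 196.7 302
scene spoon 0.61 [189. 194. 259. 206.] 229.8 196.7 311
scene mug 0.84 [124. 186. 162. 235.] 141.8 209.7 1431
scene mug 0.67 [248. 237. 286. 300.] 265.7 271.0 2261
scene grain_jar 0.68 [247. 237. 289. 302.] 265.7 270.9 2356
scene grain_jar 0.29 [207. 187. 236. 208.] 220.9 197.9 442
scene spice_jar 0.84 [310. 204. 334. 243.] 320.8 221.7 732
```

View pics/top.png

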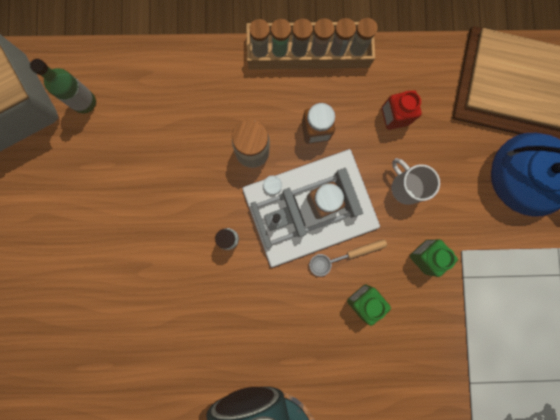

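View pics/scene.png

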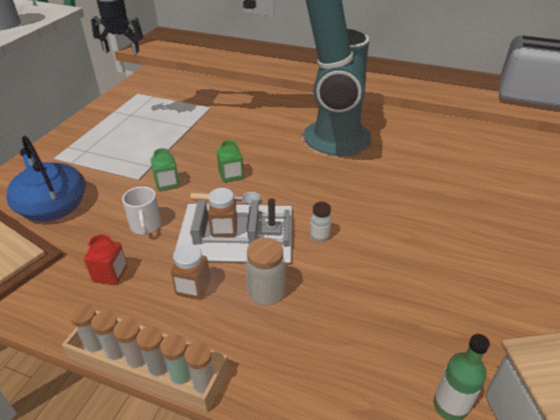

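The top view shows the clamp: board corners at about (243,188), (350,152), (379,232), (270,265). The fixed jaw is on the right at (348,193), the capped jar at (329,197), and the black post near (275,218). I'll zoom in for precision.

```bash
python3 - <<'E'
from h import *
a=read_camera("top");b=read_camera("scene")
A=cv2.resize(a["color"][140:280,230:390],None,fx=5,fy=5,interpolation=cv2.INTER_CUBIC)[:600]
cv2.imwrite("pics/topz.png",A[:,:,::-1])
B=cv2.resize(b["color"][180:270,170:300],None,fx=6,fy=6,interpolation=cv2.INTER_CUBIC)
cv2.imwrite("pics/scz.png",B[:,:,::-1])
m=masks_of(a,"clamp")[0]["mask"].astype(np.uint8)
c=max(cv2.findContours(m,0,2)[0],key=cv2.contourArea)
W=np.array([toworld(a,*q[0],0.018)[:2] for q in c]).astype(np.float32)
r=cv2.minAreaRect(W);print(r, cv2.boxPoints(r))
for p,n in((a,"top"),(b,"scene")):
    m=masks_of(p,"cap")[0]["mask"];ys,xs=np.nonzero(m);u,v=xs.mean(),ys.mean()
    for z in(.112,.12,.128):print(n,"cap",z,toworld(p,u,v,z))
E
```

```text
((0.5352861881256104, -0.11534026265144348), (0.201663076877594, 0.27807819843292236), 18.879358291625977) [[ 0.39488938 -0.01640791]
 [ 0.484869   -0.27952605]
 [ 0.675683   -0.21427262]
 [ 0.5857034   0.04884553]]
top cap 0.112 [ 0.54676109 -0.14214718  0.112     ]
top cap 0.12 [ 0.54582735 -0.14086974  0.12      ]
top cap 0.128 [ 0.54489361 -0.1395923   0.128     ]
scene cap 0.112 [ 0.53824037 -0.14357093  0.112     ]
scene cap 0.12 [ 0.54693839 -0.13864266  0.12      ]
scene cap 0.128 [ 0.55563642 -0.13371439  0.128     ]
```

View pics/topz.png

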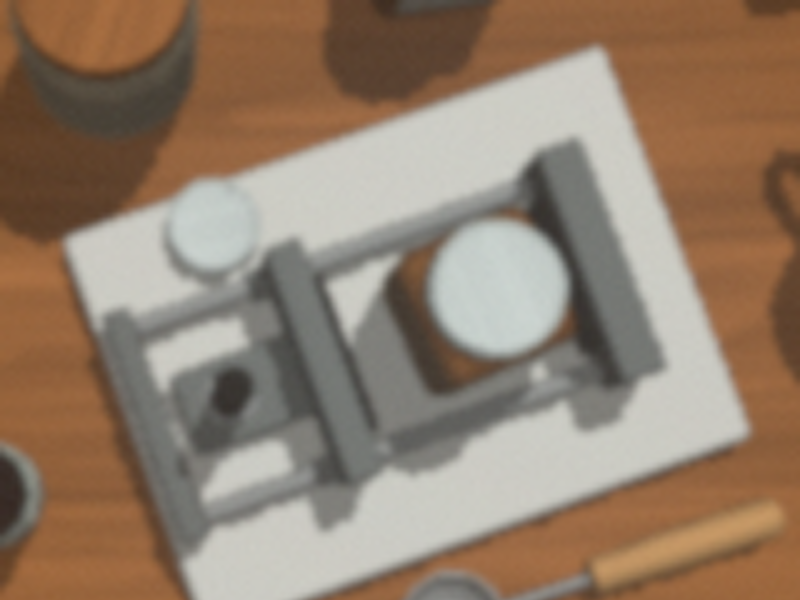

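View pics/scz.png

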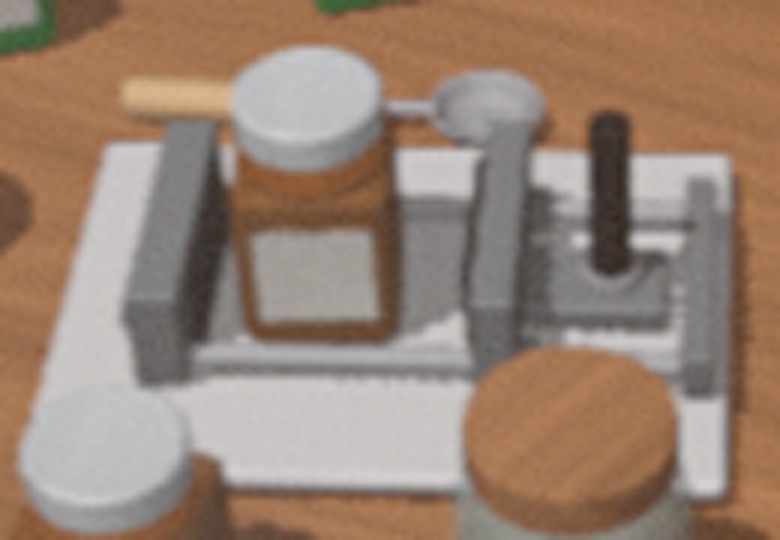

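```bash
cat >> h.py <<'E'
def plan(x,y,z,yaw):
    """yaw = world heading (deg) of the closing line; prints turn about tool z, then shift in axes after the turn"""
    s=status.read_state();M=R.from_rotvec(s["tcp_rot"]).as_matrix();yd=np.degrees(np.arctan2(M[1,1],M[0,1]))
    for h in(0,180):
        dw=(yaw+h-yd+180)%360-180
        N=(R.from_euler("z",dw,degrees=True).as_matrix()@M)
        print("tool az",round(-dw,2),"shift",np.round(N.T@(np.array([x,y,z])-s["tool_pos"]),4),"unturned",np.round(M.T@(np.array([x,y,z])-s["tool_pos"]),4),"q6",round(s["q"][5],3),"tilt",np.round(M[:,2],3),"y at",round(yd,1),"t",round(s["time"],2),"F",np.round(s["wrist_force"],1))
E
python3 - <<'E'
from h import *
a=read_camera("top");b=read_camera("scene")
P=toworld(a,277.4,216.6,.116);print("post",P,toworld(b,271.5,200.3,.116))
C=toworld(a,330,197.6,.128);print("cap",C)
for m in [(a,(237.2+5,0))]:pass
for n in("other_jar","grain_jar"):
    m=masks_of(a,n)[0]["mask"];ys,xs=np.nonzero(m);print(n,toworld(a,xs.mean(),ys.mean(),.08))
x=np.array([-.323,.946]);ang=np.degrees(np.arctan2(x[1],x[0]))
print("centre-line offset cap-post along y",np.cross(x,C[:2]-P[:2]),"along",x@(P[:2]-C[:2]))
# jaws face edge top z .068: fixed jaw inner top edge ends, crop px
for q in((535,160),(612,375),(150+150,245),(375,465)):print("jaw pt",toworld(a,230+q[0]/5,140+q[1]/5,.068)[:2]@x, np.cross(x,toworld(a,230+q[0]/5,140+q[1]/5,.068)[:2]))
print("P along",x@P[:2],np.cross(x,P[:2]),"cap",x@C[:2],np.cross(x,C[:2]))
plan(P[0],P[1],.20,108.9)
E
```

```text
post [ 0.50709297 -0.03176286  0.116     ] [ 0.5095099  -0.02609712  0.116     ]
cap [ 0.54350766 -0.14169695  0.128     ]
other_jar [ 0.71669444 -0.13006933  0.08      ]
grain_jar [0.67481097 0.02177391 0.08      ]
centre-line offset cap-post along y 0.0010604169158774934 along 0.11575959827971158
jaw pt -0.3563863697163429 -0.52041807751947
jaw pt -0.3541493227613256 -0.41824772943815636
jaw pt -0.24383329337805182 -0.5204437571628401
jaw pt -0.2409463759098702 -0.4171161301583961
P along -0.1938386936629549 -0.4694505436819025 cap -0.3095982919426665 -0.46839012676602493
tool az 173.92 shift [-0.5409  0.4769  0.0313] unturned [ 0.4874 -0.5315  0.0313] q6 -0.037 tilt [-0. -0. -1.] y at -77.2 t 1.65 F [-0.3  0.9  0.2]
tool az -6.08 shift [ 0.5409 -0.4769  0.0313] unturned [ 0.4874 -0.5315  0.0313] q6 -0.037 tilt [-0. -0. -1.] y at -77.2 t 1.65 F [-0.3  0.9  0.2]<stdin>:9: DeprecationWarning: Arrays of 2-dimensional vectors are deprecated. Use arrays of 3-dimensional vectors instead. (deprecated in NumPy 2.0)
<stdin>:11: DeprecationWarning: Arrays of 2-dimensional vectors are deprecated. Use arrays of 3-dimensional vectors instead. (deprecated in NumPy 2.0)
<stdin>:12: DeprecationWarning: Arrays of 2-dimensional vectors are deprecated. Use arrays of 3-dimensional vectors instead. (deprecated in NumPy 2.0)
```

Emit:
drive_tool(
  rows=[
    [0, 0, -6.1, 0, 0, 0, 1],
    [0, 0, 0, 0.03, -0.0265, 0, 1],
    [0, 0, 0, 0.03, -0.0265, 0, 1],
    [0, 0, 0, 0.03, -0.0265, 0, 1],
    [0, 0, 0, 0.03, -0.0265, 0, 1],
    [0, 0, 0, 0.03, -0.0265, 0, 1],
    [0, 0, 0, 0.03, -0.0265, 0, 1],
    [0, 0, 0, 0.03, -0.0265, 0, 1],
  ],
)

```text
time: 2.32
tool_pos: [0.2888, -0.4129, 0.2315]
tcp_rot: [3.098, 0.515, 0.001]
wrist_force: [0.7, -0.3, 0.6]
width: 0.999
grip_force: 0.0
```

Emit:
drive_tool(
  rows=[
    [0, 0, 0, 0.03, -0.0265, 0, 0.7],
    [0, 0, 0, 0.03, -0.0265, 0, 0.7],
    [0, 0, 0, 0.03, -0.0265, 0, 0.7],
    [0, 0, 0, 0.03, -0.0265, 0, 0.7],
    [0, 0, 0, 0.03, -0.0265, 0, 0.7],
    [0, 0, 0, 0.03, -0.0265, 0, 0.7],
    [0, 0, 0, 0.03, -0.0265, 0, 0.7],
    [0, 0, 0, 0.03, -0.0265, 0, 0.7],
  ],
)

```text
time: 2.98
tool_pos: [0.4472, -0.1344, 0.2318]
tcp_rot: [3.098, 0.516, 0.002]
wrist_force: [-0.4, -0.2, -0.8]
width: 0.699
grip_force: 0.0
```

Emit:
drive_tool(
  rows=[
    [0, 0, 0, 0.03, -0.0265, 0, 0.7],
    [0, 0, 0, 0.03, -0.0265, 0, 0.7],
    [0, 0, 0, 0, 0, 0, 0.7],
    [0, 0, 0, 0, 0, 0, 0.7],
  ],
)

```text
time: 3.32
tool_pos: [0.4868, -0.0647, 0.2314]
tcp_rot: [3.097, 0.524, 0.0]
wrist_force: [0.2, 0.0, -0.3]
width: 0.698
grip_force: 0.0
```

```bash
python3 - <<'E'
from h import *
plan(.508,-.029,.09,108.9)
p=read_camera("wrist");save(p,"w1")
E
```

```text
tool az -179.7 shift [-0.0316  0.0269  0.1414] unturned [ 0.0318 -0.0268  0.1414] q6 1.053 tilt [ 0. -0. -1.] y at -70.8 t 3.32 F [ 0.2  0.  -0.3]
tool az 0.3 shift [ 0.0316 -0.0269  0.1414] unturned [ 0.0318 -0.0268  0.1414] q6 1.053 tilt [ 0. -0. -1.] y at -70.8 t 3.32 F [ 0.2  0.  -0.3]
```

View pics/w1.png

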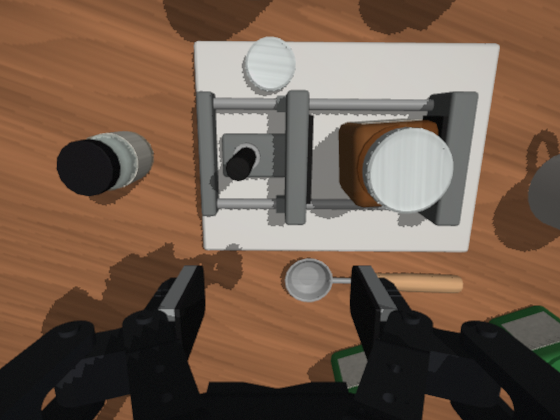

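The wrist view shows the post top at (237,167) and the cap top at (409,169). The clamp is aligned with the fingers' closing line.

```bash
cat >> h.py <<'E'
def wrist(name="wrist"):
    s=status.read_state();p=read_camera("wrist")
    T=np.eye(4);T[:3,:3]=R.from_rotvec(s["tcp_rot"]).as_matrix();T[:3,3]=s["tool_pos"]
    p["world_from_camera"]=T@np.array(p["mount"]);return p
E
python3 - <<'E'
from h import *
p=wrist()
P=toworld(p,237,167,.116);C=toworld(p,409,169,.128);print(P,C)
# board edge corners -> yaw
q=[toworld(p,u,v,.018)[:2] for u,v in((195,42),(498,44),(468,251),(205,251))]
for i in range(4):
    d=q[(i+1)%4]-q[i];print(np.degrees(np.arctan2(d[1],d[0])),np.linalg.norm(d))
plan(P[0],P[1],.09,108.9)
E
```

```text
[ 0.50702159 -0.02935832  0.116     ] [ 0.54543785 -0.13950714  0.128     ]
-71.30406741404245 0.26915174690942095
-160.6966044200777 0.1963408695501753
109.04418056328164 0.2716637846936895
18.572819589913344 0.1979814739964779
tool az -179.93 shift [-0.0321  0.0286  0.1412] unturned [ 0.0323 -0.0286  0.1412] q6 1.053 tilt [-0.001 -0.001 -1.   ] y at -71.0 t 3.42 F [0.2 0.3 0.8]
tool az 0.07 shift [ 0.0323 -0.0287  0.1412] unturned [ 0.0323 -0.0286  0.1412] q6 1.053 tilt [-0.001 -0.001 -1.   ] y at -71.0 t 3.42 F [0.2 0.3 0.8]
```

Emit:
drive_tool(
  rows=[
    [0, 0, 0, 0.0162, -0.0143, 0, 0.7],
    [0, 0, 0, 0.0162, -0.0143, 0, 0.7],
    [0, 0, 0, 0, 0, 0.035, 0.7],
    [0, 0, 0, 0, 0, 0.035, 0.7],
    [0, 0, 0, 0, 0, 0.035, 0.7],
    [0, 0, 0, 0, 0, 0.035, 0.7],
    [0, 0, 0, 0, 0, 0, 0.7],
  ],
)

```text
time: 4.0
tool_pos: [0.5006, -0.0302, 0.0842]
tcp_rot: [-3.096, -0.512, 0.021]
wrist_force: [-1.7, -0.2, -0.7]
width: 0.701
grip_force: 0.0
```

Emit:
drive_tool(
  rows=[
    [0, 0, 0, 0, 0, 0, 0.0],
    [0, 0, 0, 0, 0, 0, 0.0],
    [0, 0, 0, 0, 0, 0, 0.0],
    [0, 0, 0, 0, 0, 0, 0.0],
    [0, 0, 0, 0, 0, 0, 0.0],
    [0, 0, 0, 0, 0, 0, 0.0],
    [0, 0, 0, 0, 0, 0, 0.0],
  ],
  force=50,
)

```text
time: 4.58
tool_pos: [0.5094, -0.0287, 0.0946]
tcp_rot: [3.099, 0.516, 0.007]
wrist_force: [-2.3, 3.1, 7.0]
width: 0.193
grip_force: 49.0
```

Emit:
drive_tool(
  rows=[
    [0, 0, 0, 0, 0.004, 0, 0],
    [0, 0, 0, 0, 0.004, 0, 0],
    [0, 0, 0, 0, 0.004, 0, 0],
    [0, 0, 0, 0, 0.004, 0, 0],
    [0, 0, 0, 0, 0.004, 0, 0],
    [0, 0, 0, 0, 0.004, 0, 0],
    [0, 0, 0, 0, 0.004, 0, 0],
    [0, 0, 0, 0, 0.002, 0, 0],
  ],
)

```text
time: 5.25
tool_pos: [0.5183, -0.055, 0.0946]
tcp_rot: [-3.095, -0.514, -0.005]
wrist_force: [-5.2, 12.2, 10.2]
width: 0.184
grip_force: 49.5
```

Emit:
drive_tool(
  rows=[
    [0, 0, 0, 0, 0.002, 0, 0],
    [0, 0, 0, 0, 0.002, 0, 0],
    [0, 0, 0, 0, 0.002, 0, 0],
  ],
)

```text
time: 5.5
tool_pos: [0.5201, -0.0602, 0.0946]
tcp_rot: [-3.095, -0.514, -0.004]
wrist_force: [-4.5, 13.0, 10.5]
width: 0.187
grip_force: 49.6
```

Emit:
drive_tool(
  rows=[
    [0, 0, 0, 0, 0.002, 0, 0],
    [0, 0, 0, 0, 0.002, 0, 0],
    [0, 0, 0, 0, 0, 0, 0],
  ],
)

```text
time: 5.75
tool_pos: [0.5214, -0.0641, 0.0946]
tcp_rot: [-3.095, -0.514, -0.004]
wrist_force: [-5.9, 12.5, 10.3]
width: 0.185
grip_force: 49.5
```

Emit:
drive_tool(
  rows=[
    [0, 0, 0, 0, 0.002, 0, 0],
    [0, 0, 0, 0, 0.001, 0, 0],
    [0, 0, 0, 0, 0, 0, 0],
  ],
)

```text
time: 6.0
tool_pos: [0.5221, -0.0662, 0.0946]
tcp_rot: [-3.093, -0.513, -0.004]
wrist_force: [-5.8, 14.6, 10.5]
width: 0.188
grip_force: 49.6
```

```bash
python3 - <<'E'
from h import *
p=wrist();a=read_camera("top")
A=cv2.resize(a["color"][150:260,240:380],None,fx=4,fy=4,interpolation=cv2.INTER_CUBIC)
cv2.imwrite("pics/c2.png",A[:,:,::-1]);save(p,"w2")
E
```

```text
(no output)
```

View pics/w2.png

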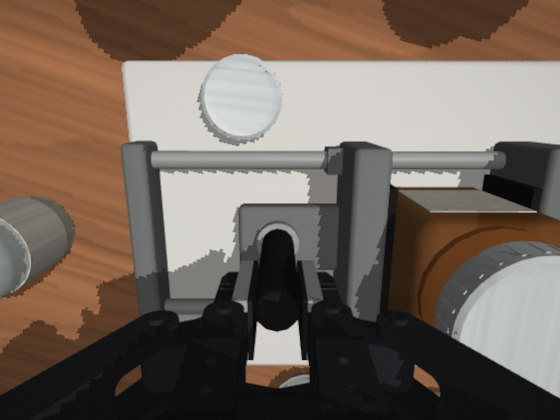

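Post held at (278,250), with the jaw next to the jar at (390,230). I'll push on until the force climbs.

Emit:
drive_tool(
  rows=[
    [0, 0, 0, 0, 0.001, 0, 0],
    [0, 0, 0, 0, 0.001, 0, 0],
    [0, 0, 0, 0, 0, 0, 0],
  ],
)

```text
time: 6.35
tool_pos: [0.5221, -0.0663, 0.0945]
tcp_rot: [-3.09, -0.511, -0.002]
wrist_force: [-7.0, 20.9, 13.7]
width: 0.19
grip_force: 50.1
```

Emit:
drive_tool(
  rows=[
    [0, 0, 0, 0, 0.001, 0, 0],
    [0, 0, 0, 0, 0.001, 0, 0],
    [0, 0, 0, 0, 0, 0, 0],
  ],
)

```text
time: 6.6
tool_pos: [0.5221, -0.0664, 0.0946]
tcp_rot: [-3.087, -0.51, -0.001]
wrist_force: [-8.9, 26.3, 15.4]
width: 0.187
grip_force: 50.6
```

Emit:
drive_tool(
  rows=[
    [0, 0, 0, 0, 0.001, 0, 0],
    [0, 0, 0, 0, 0.001, 0, 0],
    [0, 0, 0, 0, 0, 0, 0],
  ],
)

```text
time: 6.85
tool_pos: [0.5221, -0.0664, 0.0945]
tcp_rot: [-3.084, -0.508, 0.001]
wrist_force: [-10.6, 34.3, 18.9]
width: 0.19
grip_force: 51.1
```

Emit:
drive_tool(
  rows=[
    [0, 0, 0, 0, 0, 0, 0.4],
    [0, 0, 0, 0, -0.001, 0, 0.4],
    [0, 0, 0, 0, -0.002, 0, 0.4],
    [0, 0, 0, 0, -0.003, 0, 0.4],
    [0, 0, 0, 0, 0, 0, 0.4],
  ],
)

```text
time: 7.27
tool_pos: [0.5219, -0.0699, 0.092]
tcp_rot: [3.098, 0.516, 0.002]
wrist_force: [0.3, -0.2, -0.3]
width: 0.402
grip_force: 0.0
```

Emit:
drive_tool(
  rows=[
    [0, 0, 0, 0, 0, -0.02, 0.4],
    [0, 0, 0, 0, 0, -0.03, 0.4],
    [0, 0, 0, 0, 0, -0.03, 0.6],
    [0, 0, 0, 0, 0, -0.03, 1],
    [0, 0, 0, 0, 0, -0.025, 1],
    [0, 0, 0, -0.03, 0, 0, 1],
    [0, 0, 0, -0.03, 0, 0, 1],
    [0, 0, 0, 0, 0, 0, 1],
  ],
)

```text
time: 7.93
tool_pos: [0.461, -0.0905, 0.2264]
tcp_rot: [3.099, 0.514, -0.004]
wrist_force: [-0.9, 0.1, 0.3]
width: 1.0
grip_force: 0.0
```

```bash
python3 - <<'E'
from h import *
p=wrist();save(p,"w3")
plan(.551,-.1505,.16,-71)
E
```

```text
tool az -0.2 shift [0.0636 0.0858 0.0664] unturned [0.0639 0.0855 0.0664] q6 0.998 tilt [-0.    -0.001 -1.   ] y at -71.2 t 7.98 F [1.6 0.8 0.4]
tool az 179.8 shift [-0.0636 -0.0858  0.0664] unturned [0.0639 0.0855 0.0664] q6 0.998 tilt [-0.    -0.001 -1.   ] y at -71.2 t 7.98 F [1.6 0.8 0.4]
```

View pics/w3.png

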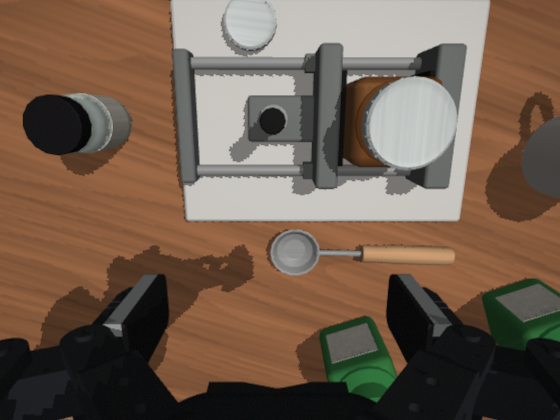

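```bash
python3 - <<'E'
from h import *
p=wrist()
m=masks_of(p,"cap");print([(x["score"],x["bbox"]) for x in m])
C=toworld(p,410,122,.128);P=toworld(p,272,120,.116);print(C,P)
print("from post",P[:2]+.089*np.array([.326,-.945]))
plan(C[0],C[1],.16,-71)
E
```

```text
[(0.71, [360.7, 79.9, 452.9, 174.2])]
[ 0.54960771 -0.15019161  0.128     ] [ 0.52228085 -0.06667631  0.116     ]
from post [ 0.55129485 -0.15078131]
tool az -0.15 shift [0.0602 0.0848 0.0666] unturned [0.0605 0.0846 0.0666] q6 0.999 tilt [ 0.001 -0.    -1.   ] y at -71.1 t 8.08 F [0.6 0.7 0.9]
tool az 179.85 shift [-0.0604 -0.0848  0.0664] unturned [0.0605 0.0846 0.0666] q6 0.999 tilt [ 0.001 -0.    -1.   ] y at -71.1 t 8.08 F [0.6 0.7 0.9]
```

Emit:
drive_tool(
  rows=[
    [0, 0, 0, 0.0205, 0.0284, 0, 1],
    [0, 0, 0, 0.0205, 0.0284, 0, 1],
    [0, 0, 0, 0.0205, 0.0284, 0, 1],
    [0, 0, 0, 0, 0, 0, 1],
    [0, 0, 0, 0, 0, 0.035, 1],
    [0, 0, 0, 0, 0, 0.035, 1],
    [0, 0, 0, 0, 0, 0.02, 1],
    [0, 0, 0, 0, 0, 0, 1],
  ],
)

```text
time: 8.75
tool_pos: [0.5468, -0.1483, 0.1298]
tcp_rot: [-3.094, -0.516, 0.016]
wrist_force: [-0.2, 0.8, -1.7]
width: 0.999
grip_force: 0.0
```

```bash
python3 - <<'E'
from h import *
plan(.5505,-.1505,.108,-71)
E
```

```text
tool az -0.07 shift [0.003  0.0035 0.0217] unturned [0.003  0.0035 0.0217] q6 0.931 tilt [-0.011  0.004 -1.   ] y at -71.1 t 8.75 F [-0.2  0.8 -1.7]
tool az 179.93 shift [-0.0026 -0.0032  0.0218] unturned [0.003  0.0035 0.0217] q6 0.931 tilt [-0.011  0.004 -1.   ] y at -71.1 t 8.75 F [-0.2  0.8 -1.7]
```

Emit:
drive_tool(
  rows=[
    [0, 0, 0, 0, 0, 0, 1],
    [0, 0, 0, 0, 0, 0.014, 1],
    [0, 0, 0, 0, 0, 0.014, 1],
    [0, 0, 0, 0, 0, 0, 1],
    [0, 0, 0, 0, 0, 0, 1],
  ],
)

```text
time: 9.17
tool_pos: [0.5515, -0.15, 0.1098]
tcp_rot: [3.098, 0.517, 0.002]
wrist_force: [0.1, 0.0, 0.4]
width: 1.0
grip_force: 0.0
```

```bash
python3 - <<'E'
from h import *
plan(.5505,-.1505,.107,-71)
p=wrist();save(p,"w4")
E
```

```text
tool az -0.07 shift [-0.0012  0.0002  0.0028] unturned [-0.0012  0.0002  0.0028] q6 0.931 tilt [ 0.002 -0.    -1.   ] y at -71.1 t 9.17 F [0.1 0.  0.4]
tool az 179.93 shift [ 0.0012 -0.0002  0.0028] unturned [-0.0012  0.0002  0.0028] q6 0.931 tilt [ 0.002 -0.    -1.   ] y at -71.1 t 9.17 F [0.1 0.  0.4]
```

View pics/w4.png

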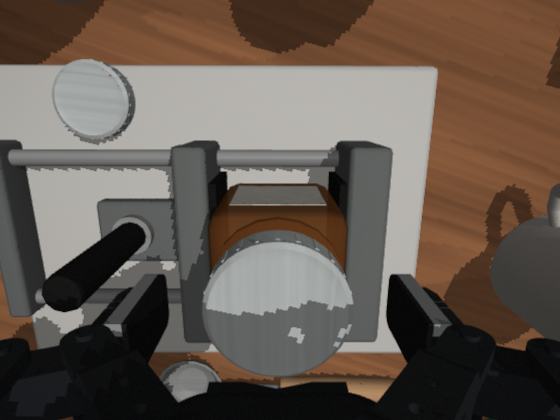

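The cap (centre at column 279) sits midway between the fingers (155 and 400), so I'll close on it.

Emit:
drive_tool(
  rows=[
    [0, 0, 0, 0, 0, 0.002, 1],
    [0, 0, 0, 0, 0, 0, 0.3],
    [0, 0, 0, 0, 0, 0, 0.3],
    [0, 0, 0, 0, 0, 0, 0.3],
    [0, 0, 0, 0, 0, 0, 0.3],
    [0, 0, 0, 0, 0, 0, 0.3],
  ],
  force=60,
)

```text
time: 9.72
tool_pos: [0.5514, -0.1501, 0.1076]
tcp_rot: [3.098, 0.516, 0.003]
wrist_force: [-0.4, 0.3, 5.7]
width: 0.66
grip_force: 64.1
```

Emit:
drive_tool(
  rows=[
    [0, 0, -4, 0, 0, 0, 0.3],
    [0, 0, -4, 0, 0, 0, 0.3],
    [0, 0, 0, 0, 0, 0, 0.3],
  ],
)

```text
time: 9.97
tool_pos: [0.5509, -0.1496, 0.1076]
tcp_rot: [-3.054, -0.734, -0.002]
wrist_force: [-2.2, 2.3, 7.6]
width: 0.658
grip_force: 64.2
```

```bash
python3 - <<'E'
from h import *
plan(.5505,-.1505,.107,-71);s=status.read_state();print(s["torque"],s["wrist_force"],s["width"])
E
```

```text
tool az 8.03 shift [-0.0007  0.0007  0.0006] unturned [-0.0007  0.0006  0.0006] q6 0.789 tilt [ 0.001  0.001 -1.   ] y at -63.0 t 9.97 F [-2.2  2.3  7.6]
tool az -171.97 shift [ 0.0007 -0.0007  0.0006] unturned [-0.0007  0.0006  0.0006] q6 0.789 tilt [ 0.001  0.001 -1.   ] y at -63.0 t 9.97 F [-2.2  2.3  7.6]
[ 0.17185448  0.29682465 -0.21490697] [-2.18465143  2.28910323  7.57874241] 0.6579811783107672
```

Emit:
drive_tool(
  rows=[
    [0, 0, -4, 0, 0, 0, 0.3],
    [0, 0, -4, 0, 0, 0, 0.3],
    [0, 0, -4, 0, 0, 0, 0.3],
    [0, 0, -4, 0, 0, 0, 0.3],
    [0, 0, 0, 0, 0, 0, 0.3],
  ],
)

```text
time: 10.38
tool_pos: [0.5501, -0.1485, 0.1076]
tcp_rot: [-2.92, -1.151, -0.0]
wrist_force: [-4.4, 5.8, 10.3]
width: 0.655
grip_force: 64.5
```

```bash
python3 - <<'E'
from h import *
plan(.5505,-.1505,.107,-71);s=status.read_state();print(s["torque"],s["wrist_force"],s["width"])
p=wrist();save(p,"w5")
E
```

```text
tool az 24.01 shift [-0.0003  0.002   0.0005] unturned [-0.0011  0.0017  0.0005] q6 0.51 tilt [-0.001  0.003 -1.   ] y at -47.0 t 10.38 F [-4.4  5.8 10.3]
tool az -155.99 shift [ 0.0003 -0.002   0.0006] unturned [-0.0011  0.0017  0.0005] q6 0.51 tilt [-0.001  0.003 -1.   ] y at -47.0 t 10.38 F [-4.4  5.8 10.3]
[ 0.70871198  0.59587709 -0.25441642] [-4.43665741  5.75979971 10.33184   ] 0.6548128285821432
```

View pics/w5.png

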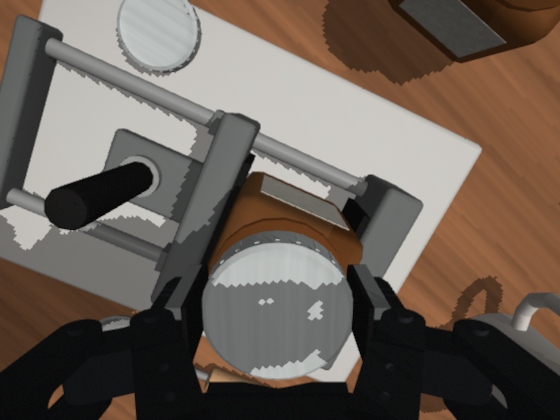

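```bash
python3 - <<'E'
from h import *
p=wrist()
print("post",toworld(p,68,207,.116))
g=p["color"];A=cv2.resize(g[100:250,130:430],None,fx=2.6,fy=2.6,interpolation=cv2.INTER_CUBIC);cv2.imwrite("pics/w5z.png",A[:,:,::-1])
E
```

```text
post [ 0.52157171 -0.06773491  0.116     ]
```

View pics/w5z.png

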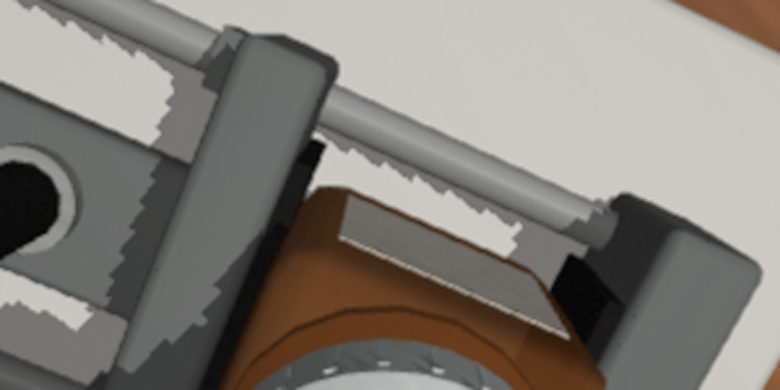

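Jar still parallel to the jaws and the post hasn't moved. The grip is slightly off-centre along tool x, so I'll relieve the side force while turning.

Emit:
drive_tool(
  rows=[
    [0, 0, -4, 0, -0.001, 0, 0.3],
    [0, 0, -4, 0, -0.001, 0, 0.3],
    [0, 0, -4, 0, -0.0005, -0.0003, 0.3],
    [0, 0, -4, 0, -0.0003, -0.0003, 0.3],
    [0, 0, 0, 0, 0, 0, 0.3],
  ],
)

```text
time: 10.9
tool_pos: [0.5489, -0.1476, 0.1076]
tcp_rot: [2.735, 1.546, 0.002]
wrist_force: [0.2, 2.4, 5.2]
width: 0.655
grip_force: 63.9
```

```bash
python3 - <<'E'
from h import *
plan(.5505,-.1505,.107,-71);s=status.read_state();M=R.from_rotvec(s["tcp_rot"]).as_matrix();print(s["torque"],"Ftool",M.T@s["wrist_force"],s["tool_pos"],s["width"])
E
```

```text
tool az 39.97 shift [0.0005 0.0033 0.0006] unturned [-0.0017  0.0029  0.0006] q6 0.234 tilt [ 0.001  0.001 -1.   ] y at -31.0 t 10.9 F [0.2 2.4 5.2]
tool az -140.03 shift [-0.0005 -0.0033  0.0006] unturned [-0.0017  0.0029  0.0006] q6 0.234 tilt [ 0.001  0.001 -1.   ] y at -31.0 t 10.9 F [0.2 2.4 5.2]
[ 0.30968749 -0.01735458 -0.14264446] Ftool [ 2.14203166 -1.03298608 -5.23224753] [ 0.54893643 -0.14756107  0.10756972] 0.6554061093811568
```

Emit:
drive_tool(
  rows=[
    [0, 0, -4, 0.0003, -0.0005, 0, 0.3],
    [0, 0, -4, 0.0002, -0.0005, 0, 0.3],
    [0, 0, -4, 0, -0.0004, -0.0003, 0.3],
    [0, 0, -4, 0, -0.0004, 0, 0.3],
    [0, 0, -4, 0, -0.0004, 0, 0.3],
    [0, 0, 0, 0, 0, 0, 0.3],
  ],
)

```text
time: 11.4
tool_pos: [0.5473, -0.1469, 0.1076]
tcp_rot: [2.425, 1.995, 0.001]
wrist_force: [0.2, 0.6, 3.6]
width: 0.661
grip_force: 63.8
```

Emit:
drive_tool(
  rows=[
    [0, 0, -4, 0, -0.0004, 0, 0.3],
    [0, 0, -4, 0, -0.0004, 0, 0.3],
    [0, 0, -4, 0, -0.0004, 0, 0.3],
    [0, 0, -4, 0, -0.0004, 0, 0.3],
    [0, 0, -4, 0, -0.0004, 0, 0.3],
    [0, 0, 0, 0, 0, 0, 0.3],
    [0, 0, 0, 0, 0, 0, 0.3],
  ],
)

```text
time: 11.98
tool_pos: [0.5455, -0.1468, 0.1076]
tcp_rot: [2.046, 2.382, 0.001]
wrist_force: [2.5, -1.3, 2.9]
width: 0.661
grip_force: 63.7
```

```bash
python3 - <<'E'
from h import *
plan(.5505,-.1505,.107,-71);s=status.read_state();M=R.from_rotvec(s["tcp_rot"]).as_matrix();print(s["torque"],"Ftool",M.T@s["wrist_force"],s["tool_pos"],s["width"])
E
```

```text
tool az 79.69 shift [0.0036 0.0051 0.0006] unturned [-0.0044  0.0044  0.0006] q6 -0.459 tilt [ 0.002 -0.001 -1.   ] y at 8.7 t 11.98 F [ 2.5 -1.3  2.9]
tool az -100.31 shift [-0.0036 -0.0051  0.0006] unturned [-0.0044  0.0044  0.0006] q6 -0.459 tilt [ 0.002 -0.001 -1.   ] y at 8.7 t 11.98 F [ 2.5 -1.3  2.9]
[-0.04222645 -0.31472011 -0.24637877] Ftool [-1.63431019  2.25766584 -2.92678362] [ 0.54548615 -0.14684679  0.10757961] 0.6606992589532621
```

Emit:
drive_tool(
  rows=[
    [0, 0, 0, 0, 0, -0.001, 0.3],
    [0, 0, 0, 0, 0, -0.001, 0.3],
    [0, 0, 0, 0, 0, -0.001, 0.3],
    [0, 0, 0, 0, 0, 0, 0.3],
  ],
)

```text
time: 12.32
tool_pos: [0.5446, -0.1465, 0.1103]
tcp_rot: [-2.042, -2.387, 0.001]
wrist_force: [2.9, -1.2, 0.6]
width: 0.656
grip_force: 64.4
```

It lifts freely, with no downward pull.

Emit:
drive_tool(
  rows=[
    [0, 0, 0, 0, 0, -0.002, 0.3],
    [0, 0, 0, 0, 0, -0.003, 0.3],
    [0, 0, 0, 0, 0, -0.003, 0.3],
    [0, 0, 0, 0, 0, -0.003, 0.3],
    [0, 0, 0, 0, 0, 0, 0.3],
  ],
)

```text
time: 12.73
tool_pos: [0.5444, -0.1462, 0.1218]
tcp_rot: [-2.042, -2.386, -0.0]
wrist_force: [0.5, 0.4, 0.5]
width: 0.659
grip_force: 64.5
```

Emit:
drive_tool(
  rows=[
    [0, 0, 0, 0, 0, -0.003, 0.3],
    [0, 0, 0, 0, 0, -0.004, 0.3],
    [0, 0, 0, 0, 0, -0.004, 0.3],
    [0, 0, 0, 0, 0, -0.002, 0.3],
    [0, 0, 0, 0, 0, 0, 0.3],
    [0, 0, 0, 0, 0, 0, 0.3],
    [0, 0, 0, 0, 0, 0, 0.3],
  ],
)

```text
time: 13.32
tool_pos: [0.5446, -0.1465, 0.1341]
tcp_rot: [-2.042, -2.387, 0.0]
wrist_force: [-0.7, 0.4, 0.6]
width: 0.66
grip_force: 64.5
```

```bash
python3 - <<'E'
from h import *
s=status.read_state();print(s["wrist_force"],s["torque"],s["tool_pos"],s["width"],s["grip_force"])
b=read_camera("scene");B=cv2.resize(b["color"][150:250,160:290],None,fx=6,fy=6,interpolation=cv2.INTER_CUBIC);p=wrist()
C=np.hstack([cv2.resize(B,(416,320)),cv2.resize(p["color"],(384,320))])
cv2.imwrite("pics/fin.png",C[:,:,::-1])
E
```

```text
[-0.6758322   0.41195445  0.63072784] [0.03612683 0.00785422 0.00213043] [ 0.54460973 -0.14647742  0.13414321] 0.6595885065064234 64.5481229480356
```

View pics/fin.png

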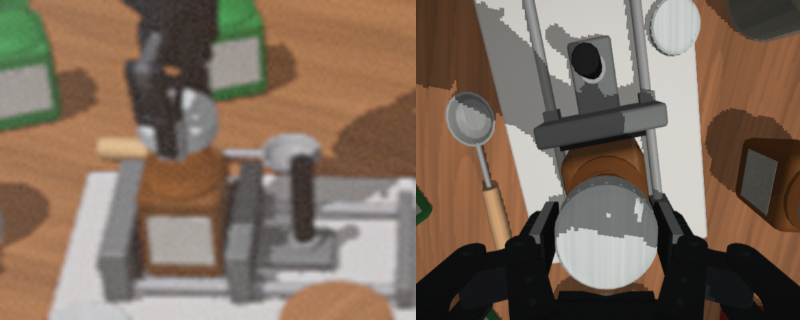

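The fused view shows the cap held level between the fingers, about 12 mm above the jar's mouth, with the jar square and the jaw closed. Handing in.

```bash
python3 -c "
from h import *
print(workorder.finish_job())"
```

```text
the job is handed in; nothing more can be done
None
```

I handed the job in: the cap is off after about 80° of turn and held level roughly 12 mm above the mouth, with the jaw closed on the jar, which stands square. The hand-in returned no verdict, so I don't know how it was judged.

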